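Close the coffee-pod box and tuck its flap under the lip

TASK

Close the wooden coffee-pod box by pushing only: with your fingertips fold its standing flap over until it lies flat on top of the box, then push it by its ridge, sliding it fully home so that its free edge is tucked beneath the box's lip. Push gently, pick nothing up, and leave the pods inside the box and the other things where they stand.

Things in the scene. Friction and masses are not known exactly. Their poses are not given: they have to be found in the camera images.
- pod_box: Open light-wood box, fixed to the worktop, 128 (its x) x 164 (its y) x 77 mm high overall; side walls 58 mm high. Origin on its underside, 4 mm off the middle towards the hinge: the box spans y -86 to +78 mm. The flap's hinge is at its +y end; a lip overhangs its -y end.
- flap (a joint): Hinge angle (rad): 0 = lying flat, pointing to the lip (box -y); 1.57 = upright; more leans away from the lip; stop 1.95. Stays where left (friction; 1 N at the free edge moves it). Grey plate 108 wide, 122 from hinge axis to free edge, 4 mm thick. Lying flat its upper face is 64 mm above the worktop; standing, that face looks away from the lip (box +y).
- flap_slide (a joint): How far (m) the hinge pin and flap have slid towards the lip (box -y): 0 = drawn back, 0.019 = fully home (stop). Friction of about 3 N holds it. Drawn back, the flat flap's edge stops 6 mm short of the lip; only so can it be folded flat past the lip. Home, about 13 mm of it lies beneath the lip.
- flap_hinge (a point): Point on the flap's hinge axis at mid-width, 62 mm above the worktop; the axis runs along the box's x. It moves with the slide: box y = +66 mm drawn back, +47 mm home. The pin runs in two slotted cheeks of the box, 75 mm high, beside the flap (box x +-56 to 64, y 38 to 78 mm).
- flap_edge (a point): Middle of the flap's free edge, at mid-thickness, 122 mm from the hinge axis.
- flap_ridge (a point): Middle of the crest of the ridge on the flap's upper (outer) face: a straight bar across the flap, 64 long, 6 thick, standing 7 mm proud of the face, centred 95 mm from the hinge axis. Pushing its hinge-side flank slides the flat flap home.
- lip_edge (a point): Middle of the lip's flared front edge, which faces the hinge: box y = -62 mm, 76 mm above the worktop. The lip runs across the whole box from here to y = -86 mm, 75 to 77 mm high. Its underside is 6 mm above the lying flap's upper face, more at the flared edge; the gap opens towards the hinge.
- pod_0: Loose coffee pod standing in the box, a white cup 52 mm across and 43 high with a round foil top; origin at the centre of its underside, 8 mm above the worktop. Its top is below the lying flap.
- pod_1: Loose coffee pod standing in the box, a white cup 52 mm across and 43 high with a round foil top; origin at the centre of its underside, 8 mm above the worktop. Its top is below the lying flap.
- pod_2: Loose coffee pod standing in the box, a white cup 52 mm across and 43 high with a round foil top; origin at the centre of its underside, 8 mm above the worktop. Its top is below the lying flap.
- jam_jar: Glass jar with a dark lid, 60 across, 110 high, near the box's lip end; bystander, loose. Origin at the centre of its underside.
- tuna_tin: Flat round tin, 86 across, 40 high, near the box's lip end; bystander, loose. Origin at the centre of its underside.
- kitchen_timer: Round wind-up timer, 68 across, 61 high, at the right; bystander, loose. Origin at the centre of its underside.
- spice_jar: Small spice jar, 40 across, 108 high, at the left; bystander, loose. Origin at the centre of its underside.
- honey_jar: Jar with a pale lid, 61 across, 89 high, at the left; bystander, loose. Origin at the centre of its underside.

How it is judged (in metres and radians):
On the way, in this order (a step that is already met when the one before it is completed fails the run):
1. the flap is folded over flat on the box, not yet under the lip (value of joint flap below 0.12 rad and value of joint flap_slide below 0.007 m), for 0.05 s.
2. the flap's edge is tucked beneath the lip (value of joint flap below 0.06 rad and value of joint flap_slide above 0.014 m), for 0.2 s.
At the end, for the whole second after the job is handed in: The flap lies flat (hinge below 0.06 rad) and is slid at least 14 of its 19 mm towards the lip, its free edge under the lip; the three pods stand upright in the box and the bystanders stand within 30 mm of where they were (all of step 2 and y of flap_edge in the frame of lip_edge below -0.006 m and z of flap_edge in the frame of lip_edge below -0.006 m and z of each of pod_0, pod_1, pod_2 in the frame of pod_box below 0.02 m and angle between each of pod_0, pod_1, pod_2's own z axis and vertical below 0.25 rad and distance of each of jam_jar, tuna_tin, kitchen_timer, spice_jar, honey_jar from where it was at the start of the episode below 0.03 m); the robot touches nothing.
It fails at once if a pod is lifted out of the box or tipped over (z of any of pod_0, pod_1, pod_2 in the frame of pod_box above 0.03 m or angle between any of pod_0, pod_1, pod_2's own z axis and vertical above 0.7 rad).
It fails at once if a bystander is picked up or pushed more than 30 mm away (distance of any of jam_jar, tuna_tin, kitchen_timer, spice_jar, honey_jar from where it was at the start of the episode above 0.03 m).
It fails at once if the box or its flap is forced (over 40 N) rather than pushed gently (contact force between the fingers and pod_box above 40 N).
It also fails if it takes over 42 s, if anything falls off the work surface, if the arm or the gripper's body presses on something with over 40 N, if the wrist force passes 120 N, or if a joint passes its speed limit or range.

ROBOT

A 6-joint arm with a two-finger parallel gripper is mounted at the origin on a cart in front of the work surface, level with it; the furniture and walls round the work are solid. World frame = base frame: x ahead of the robot, y to its left, z up, the work surface at z = 0. Lengths are in mm, angles in rad, forces in N, time in s.
With the tool pointing down it reaches from about 275 to 750 mm from the base axis. Payload 10.2 kg.
Tool frame: the origin (TCP) lies on the centre line of the jaws, within the pads' length; the fingertips stand 17 mm ahead of it and the grasp point (between the pads) lies 2 mm behind it; z points along the fingers, y is the line along which they close (so a half turn about z gives the same grasp; the last joint's range is limited). The gripper opens to 85 mm and grips with 20 to 120 N. Pads are 22 mm wide; open, the fingers measure 114 mm over their backs; the gripper's body (76 mm by 85 mm) begins 54 mm behind the grasp point. The pads swing forward as they close: fully open they stand 13 mm farther back than shut.
Start: joints at [-1.464, 0.313, 1.498, -0, 1.331, -0.223], TCP at [170.011, -496.717, 248.294] pointing down, gripper open.
Joint ranges: [-2.94, 2.94], [-0.97, 2.17], [0.19, 2.56], [-1.23, 4.37], [0.02, 3.11], [-2.88, 2.88]. Speed limits (rad/s): [2.39, 2.39, 3.01, 3.14, 3.14, 3.14].

INTERFACE

Orientations are given as a unit quaternion [w, x, y, z].
In Python, from rig import ctrl gives the robot as it stands. The module is installed in compiled form; this text tells all that it offers.
- The arm moves only by the shell command python3 -m jog 'ROWS' [FORCE]. ROWS is JSON, a list of rows, each an object with "delta_pos": the shift along the world's x, y, z in mm, a list of three; "angular": the turn, a rotation vector about the world's x, y, z in rad, a list of three; "fingers": the opening, from 0 (shut) to 1 (fully open). In form: [{"delta_pos": [tx, ty, tz], "angular": [rx, ry, rz], "fingers": fingers}, ...]. A call has 1 to 10 rows; each row is the pose to reach, as a shift and turn from the pose commanded when the call began; what a row does not reach only later rows make up. A row lasts 1/8 s, in which the tool goes at most 62.5 mm and 10.7 degrees, less where a joint would pass 70% of its speed; a pose out of reach is approached as far as the arm can. A call with a gripper value outside its range is refused whole. The fingers move at their own pace and stop on an object; FORCE is the grip in N (left out, the last holds). Time passes only in rows, so rows that repeat a pose let the fingers close. It gives the time, the measured TCP pose, the force, the opening and the grip force at its end, in the units of the state.
- ctrl.sense(): the state, without advancing time (a new reading comes with each control period).
- ctrl.capture(name): name is "side" or "top"; returns a dict with "pixels" (400x640x3 uint8, blue, green, red), "fx", "fy", "cx", "cy" (pixels), "R" (3x3) and "t" (3): a world point X has camera coordinates R X + t. Camera axes: x right, y down, z forward; pixel columns grow to the right and rows downward; lengths in mm; the calibration is good to about 2 mm. A picture is of the moment at which its call begins. There is no depth.
- ctrl.finish_job(): hands the job in; it is judged then, once.
The state is a dict: "time_s": time; "joints": joint angles; "dq": joint speeds; "tau": joint torques, N m; "eef_pos": TCP position; "ee_rot": TCP orientation; "force": force on the tool from outside, world axes, zero at the start; "wrist_torque": the same for the moment, N m; "grip_width": opening from 0.0 (shut) to 1.0 (fully open); "grip_force": force on a finger pad.
Only numpy, scipy, OpenCV 4.12 (cv2) and the standard library are available. Lean on these libraries where they do the work, as an engineer would, in place of code of your own. Each camera call takes 0.05 s, during which the arm holds its last target. There are 200 camera calls.

## Working session

There is one attempt and no reset: what is moved stays moved. The work goes in short steps, Python scripts to look and compute and a shell command to move; the robot and the scene stay as the last step left them, time stands still between calls to the robot, and variables do not carry over. Pictures are saved under pics/ and viewed, at most 10 in all, crops included, and the job is handed in when it is done.

```bash
mkdir -p pics
python3 - <<'E'
from rig import ctrl
import cv2,pickle
d={}
for n in("side","top"):
    c=ctrl.capture(n);d[n]=c;cv2.imwrite(f"pics/{n}0.png",c["pixels"]);print(n,{k:c[k] for k in c if k!="pixels"})
pickle.dump(d,open("cal.pkl","wb"));print(ctrl.sense())
E
```

```text
side {'fx': 440.8673902045413, 'fy': 440.8673902045413, 'cx': 321.5691917009931, 'cy': 196.11671243029213, 'R': array([[-0.87157112, -0.49026752,  0.00124204],
       [-0.24833118,  0.43928259, -0.86334375],
       [ 0.42272379, -0.75277392, -0.50461473]]), 't': array([ 431.03935733,  203.14755208, 1466.22009535])}
top {'fx': 377.8744198940904, 'fy': 377.8744198940904, 'cx': 316.16896678753113, 'cy': 199.75579274804593, 'R': array([[ 0.01862721, -0.99981068,  0.00562417],
       [-0.99124239, -0.01920252, -0.1306514 ],
       [ 0.13073466, -0.00314125, -0.99141242]]), 't': array([ -28.86496537,  510.83665418, 1230.64661221])}
{'time_s': 0.1, 'joints': array([-1.46440679e+00,  3.13371166e-01,  1.49831186e+00,  2.25079278e-05,
        1.33099414e+00, -2.23386433e-01]), 'dq': array([-0.00157113, -0.00102858, -0.00173252,  0.00022605, -0.00027734,
        0.0005817 ]), 'tau': array([ 2.93713303e-03, -4.12897360e+01, -2.60141104e+01, -1.34150205e-04,
        3.04465670e-03, -6.08075339e-06]), 'eef_pos': array([ 169.9907743 , -496.51520466,  247.82254131]), 'ee_rot': array([-5.40686114e-04,  9.86437042e-01,  1.64139172e-01,  4.26146356e-05]), 'force': array([-1.00046791, -0.30381615,  0.71720177]), 'wrist_torque': array([ 0.0143614 , -0.03669402, -0.02202622]), 'grip_force': 0.0, 'grip_width': 1.0004298277713428}
```

View pics/side0.png

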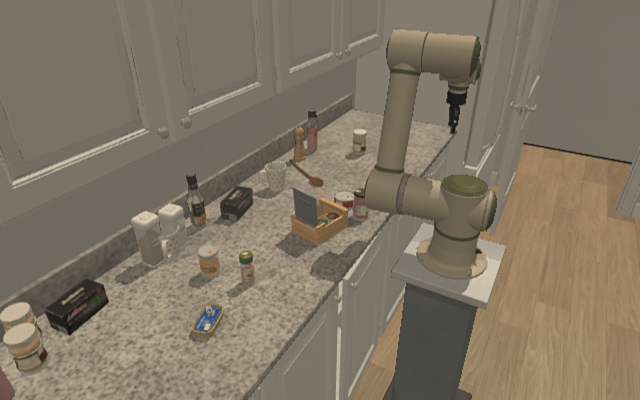

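View pics/top0.png

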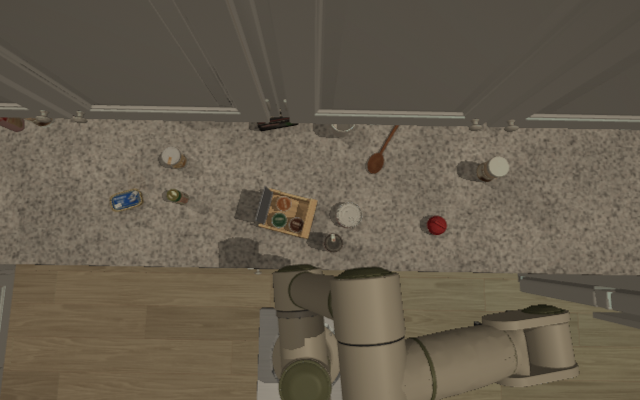

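The side view shows the box near (320,220) with its flap standing on the left. In the top view the box is near (287,213), hinge to the left (+y) and lip to the right. The jam jar is at (333,242) and the tin at (348,214). I'll enlarge both crops.

Run:
```python
import cv2
a=cv2.imread("pics/top0.png")[170:260,220:380];cv2.imwrite("pics/topc.png",cv2.resize(a,None,fx=5,fy=5,interpolation=cv2.INTER_CUBIC))
a=cv2.imread("pics/side0.png")[170:260,260:390];cv2.imwrite("pics/sidec.png",cv2.resize(a,None,fx=6,fy=6,interpolation=cv2.INTER_CUBIC))
```

```text
(no output)
```

View pics/topc.png

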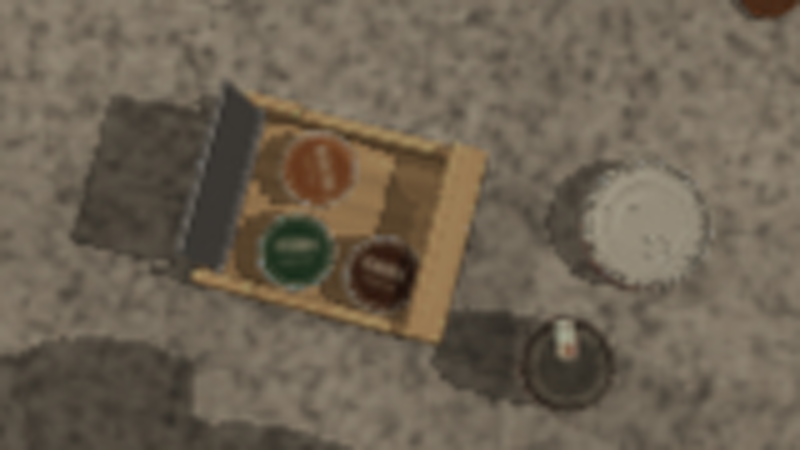

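View pics/sidec.png

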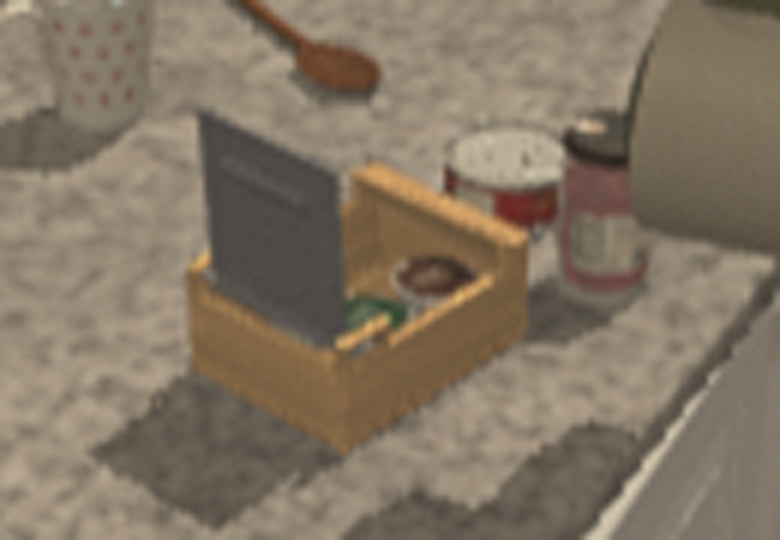

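The top crop gives the lip's outer corners at (487,152) and (438,342), and the flap's free-edge corners at (228,85) and (180,252). The side crop gives the box's bottom corners at (192,372), (345,452) and (525,332), and the flap's top corners at (200,112) and (342,180). Next I'll fit the box pose and hinge angle to these.

```bash
cat > h.py <<'E'
import pickle,numpy as np
from scipy.optimize import least_squares
cal=pickle.load(open("cal.pkl","rb"))
def proj(n,X):
    c=cal[n];p=c["R"]@X+c["t"];return np.array([c["fx"]*p[0]/p[2]+c["cx"],c["fy"]*p[1]/p[2]+c["cy"]])
def world(q,b):
    c,s=np.cos(q[2]),np.sin(q[2]);return np.array([q[0]+c*b[0]-s*b[1],q[1]+s*b[0]+c*b[1],b[2]])
def flap(th,x,r,off=0): # off along upper-face normal
    return np.array([x,66-r*np.cos(th)+off*np.sin(th),62+r*np.sin(th)+off*np.cos(th)])
E
python3 - <<'E'
from h import *
T=lambda u,v:(220+(u+.5)/5-.5,170+(v+.5)/5-.5)
S=lambda u,v:(260+(u+.5)/6-.5,170+(v+.5)/6-.5)
obs=[("top",T(487,152),(64,-86,77)),("top",T(438,342),(-64,-86,77)),("top",T(452,143),(64,-62,77)),
("side",S(192,372),(64,78,0)),("side",S(345,452),(-64,78,0)),("side",S(525,332),(-64,-86,0)),
("top",T(228,85),54),("top",T(180,252),-54),("side",S(200,112),54),("side",S(342,180),-54)]
def r(q):
    return np.concatenate([proj(n,world(q,b if isinstance(b,tuple) else flap(q[3],b,122)))-p for n,p,b in obs])
s=least_squares(r,[420,80,0,1.6],loss="soft_l1");q=s.x
print(q,np.degrees(q[2:]));print(r(q).reshape(-1,2).round(1))
for k,b in dict(hinge=(0,66,62),edge=flap(q[3],0,122),ridge=flap(q[3],0,95,9),lip=(0,-62,76),ridgeflat=(0,66-95,71)).items():print(k,world(q,b).round(0))
for n,z,uv in(("jam",110,T(568,362)),("tin",40,T(648,225))):
    f=least_squares(lambda p:proj("top",np.array([p[0],p[1],z]))-uv,[400,0]);print(n,f.x)
E
```

```text
[ 4.62678776e+02  7.57164571e+01 -2.25193191e-01  1.61563379e+00] [-12.90261944  92.56899769]
[[ 0.2 -0.3]
 [ 0.3  0.3]
 [ 0.  -0.3]
 [-0.2  0.2]
 [ 0.3  1.3]
 [ 0.5  1.4]
 [-0.2 -1.2]
 [-0.1  0.8]
 [ 0.1 -0.7]
 [-0.3 -1.1]]
hinge [477. 140.  62.]
edge [479. 145. 184.]
ridge [480. 153. 157.]
lip [449.  15.  76.]
ridgeflat [456.  47.  71.]
jam [370.30531718 -74.10582849]
tin [ 462.97151018 -129.4746666 ]
```

The fit is good to about 1 px: box at (463,76), yaw -12.9°, flap 1.62 rad. I'll move behind the flap, high up with fingers shut, turned so the pads lie across it.

```bash
G='{"delta_pos":[318,685,20],"angular":[0,0,1.015],"fingers":0}'; python3 -m jog '[{"delta_pos":[318,685,20],"angular":[0,0,1.015],"fingers":0},{"delta_pos":[318,685,20],"angular":[0,0,1.015],"fingers":0},{"delta_pos":[318,685,20],"angular":[0,0,1.015],"fingers":0},{"delta_pos":[318,685,20],"angular":[0,0,1.015],"fingers":0},{"delta_pos":[318,685,20],"angular":[0,0,1.015],"fingers":0},{"delta_pos":[318,685,20],"angular":[0,0,1.015],"fingers":0},{"delta_pos":[318,685,20],"angular":[0,0,1.015],"fingers":0},{"delta_pos":[318,685,20],"angular":[0,0,1.015],"fingers":0},{"delta_pos":[318,685,20],"angular":[0,0,1.015],"fingers":0},{"delta_pos":[318,685,20],"angular":[0,0,1.015],"fingers":0}]'
```

```text
time_s: 1.35
eef_pos: [433.5, 72.2, 264.9]
ee_rot: [0.0, 0.782, 0.623, 0.0]
force: [1.4, -0.9, 0.2]
grip_width: -0.001
grip_force: 0.0
```

```bash
python3 -m jog '[{"delta_pos":[54,116,0],"angular":[0,0,0],"fingers":0},{"delta_pos":[54,116,0],"angular":[0,0,0],"fingers":0},{"delta_pos":[54,116,0],"angular":[0,0,0],"fingers":0},{"delta_pos":[54,116,0],"angular":[0,0,0],"fingers":0},{"delta_pos":[54,116,-50],"angular":[0,0,0],"fingers":0},{"delta_pos":[54,116,-105],"angular":[0,0,0],"fingers":0},{"delta_pos":[54,116,-105],"angular":[0,0,0],"fingers":0},{"delta_pos":[54,116,-105],"angular":[0,0,0],"fingers":0}]'
python3 - <<'E'
from rig import ctrl
import cv2
s=ctrl.sense();print(s["eef_pos"],s["force"])
a=ctrl.capture("side")["pixels"][120:260,250:400];b=ctrl.capture("top")["pixels"][150:260,200:350]
a=cv2.resize(a,(600,560),interpolation=2);cv2.imwrite("pics/pre_s.png",a)
E
```

```text
time_s: 2.35
eef_pos: [488.1, 185.4, 162.2]
ee_rot: [0.001, 0.783, 0.622, 0.001]
force: [-0.2, 0.4, 0.6]
grip_width: -0.002
grip_force: 0.0
[488.10165869 185.4080788  162.24565556] [-0.16759566  0.36259036  0.592507  ]
```

View pics/pre_s.png

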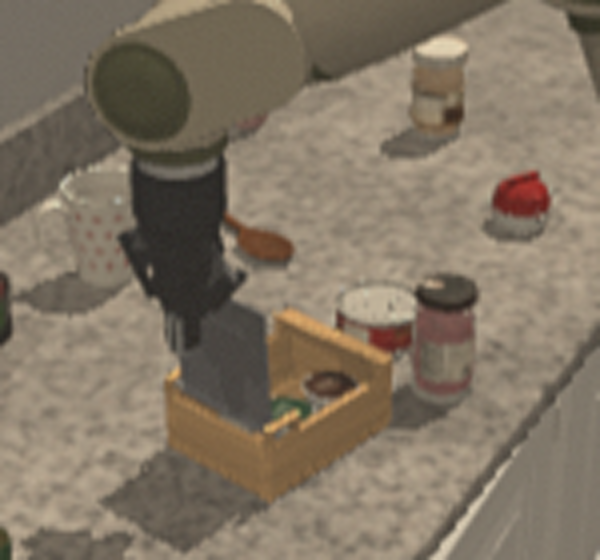

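The fingers hang behind the flap, tip at crop (185,345), matching the projected TCP. Now I'll compute the arc of the fold.

Run:
```python
from h import *
from rig import ctrl
p=ctrl.sense()["eef_pos"];print(p);q=[462.7,75.7,-.2252]
for th in np.radians([95,85,75,65,55,45,35,25,18,12,6,3,0]):
    f=flap(th,0,78,2);print(round(np.degrees(th)),(world(q,(0,f[1]+11,f[2]+17))-p).round(0))
```

```text
[488.1814588  185.78602356 162.33052447]
95 [ -6. -26.  -6.]
85 [ -9. -40.  -5.]
75 [-12. -53.  -7.]
65 [-15. -65. -12.]
55 [-18. -77. -18.]
45 [-20. -87. -27.]
35 [-22. -96. -37.]
25 [ -24. -103.  -49.]
18 [ -25. -107.  -57.]
12 [ -25. -109.  -65.]
6 [ -26. -110.  -73.]
3 [ -26. -111.  -77.]
0 [ -26. -111.  -81.]
```

```bash
python3 -m jog '[{"delta_pos":[-3,-13,-3],"angular":[0,0,0],"fingers":0},{"delta_pos":[-6,-26,-6],"angular":[0,0,0],"fingers":0},{"delta_pos":[-8,-33,-5],"angular":[0,0,0],"fingers":0},{"delta_pos":[-9,-40,-5],"angular":[0,0,0],"fingers":0},{"delta_pos":[-10,-46,-6],"angular":[0,0,0],"fingers":0},{"delta_pos":[-12,-53,-7],"angular":[0,0,0],"fingers":0},{"delta_pos":[-13,-59,-9],"angular":[0,0,0],"fingers":0},{"delta_pos":[-15,-65,-12],"angular":[0,0,0],"fingers":0},{"delta_pos":[-15,-65,-12],"angular":[0,0,0],"fingers":0}]'
python3 - <<'E'
from rig import ctrl
import cv2
s=ctrl.sense();print(s["eef_pos"],s["force"])
a=ctrl.capture("side")["pixels"][120:260,250:400]
a=cv2.resize(a,(600,560),interpolation=2);cv2.imwrite("pics/f1.png",a)
E
```

```text
time_s: 3.58
eef_pos: [471.8, 120.6, 147.5]
ee_rot: [-0.0, 0.782, 0.623, -0.0]
force: [-0.8, 0.1, -0.2]
grip_width: 0.002
grip_force: 0.0
[471.83194539 120.58489412 147.53446489] [-0.76609231  0.08149256 -0.2336189 ]
```

View pics/f1.png

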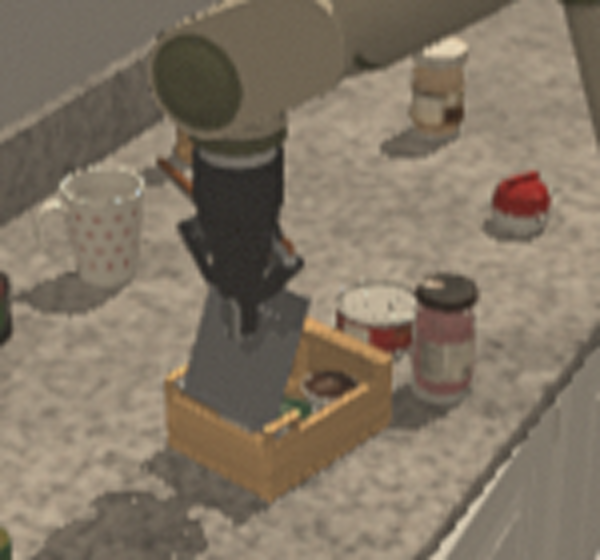

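The flap is tilting under the fingertips, which touch near (245,330) in the crop, and the force is low. I'll continue down the arc.

```bash
python3 -m jog '[{"delta_pos":[-1,-6,-1],"angular":[0,0,0],"fingers":0},{"delta_pos":[-2,-12,-3],"angular":[0,0,0],"fingers":0},{"delta_pos":[-3,-17,-7],"angular":[0,0,0],"fingers":0},{"delta_pos":[-4,-22,-12],"angular":[0,0,0],"fingers":0},{"delta_pos":[-5,-26,-17],"angular":[0,0,0],"fingers":0},{"delta_pos":[-6,-31,-22],"angular":[0,0,0],"fingers":0},{"delta_pos":[-7,-34,-28],"angular":[0,0,0],"fingers":0},{"delta_pos":[-8,-38,-34],"angular":[0,0,0],"fingers":0},{"delta_pos":[-8,-40,-39],"angular":[0,0,0],"fingers":0},{"delta_pos":[-9,-42,-43],"angular":[0,0,0],"fingers":0}]'
```

```text
time_s: 4.88
eef_pos: [463.1, 78.9, 104.5]
ee_rot: [-0.0, 0.782, 0.623, 0.0]
force: [0.2, 0.5, -0.2]
grip_width: 0.001
grip_force: 0.3
```

```bash
python3 -m jog '[{"delta_pos":[0,-1,-4],"angular":[0,0,0],"fingers":0},{"delta_pos":[0,-2,-8],"angular":[0,0,0],"fingers":0},{"delta_pos":[0,-2,-8],"angular":[0,0,0],"fingers":0}]'
python3 - <<'E'
from rig import ctrl
import cv2
s=ctrl.sense();print(s["eef_pos"],s["force"])
a=ctrl.capture("side")["pixels"][120:260,250:400]
a=cv2.resize(a,(600,560),interpolation=2);cv2.imwrite("pics/f2.png",a)
E
```

```text
time_s: 5.25
eef_pos: [463.0, 77.0, 96.6]
ee_rot: [-0.0, 0.782, 0.623, -0.0]
force: [0.9, -0.7, 0.8]
grip_width: 0.001
grip_force: 0.0
[462.96506642  76.95240125  96.55209461] [ 0.89348202 -0.66274257  0.78499086]
```

View pics/f2.png

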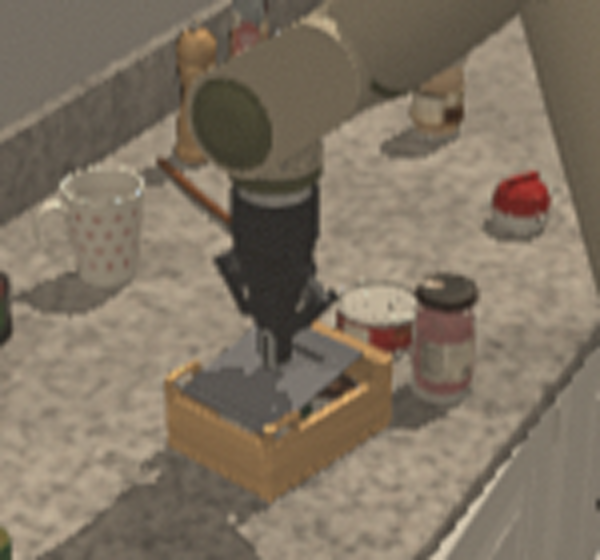

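The flap is about 12° from flat and the fingers are on the hinge side of the ridge, at (270,360). Next I'll press down in small steps and watch the force.

```bash
python3 -m jog '[{"delta_pos":[0,-1,-4],"angular":[0,0,0],"fingers":0},{"delta_pos":[0,-1,-8],"angular":[0,0,0],"fingers":0},{"delta_pos":[0,-1,-12],"angular":[0,0,0],"fingers":0},{"delta_pos":[0,-1,-13.5],"angular":[0,0,0],"fingers":0}]'; python3 -m jog '[{"delta_pos":[0,0,-1],"angular":[0,0,0],"fingers":0},{"delta_pos":[0,0,-1],"angular":[0,0,0],"fingers":0}]'
```

```text
time_s: 5.8
eef_pos: [463.0, 76.0, 83.0]
ee_rot: [-0.0, 0.782, 0.623, -0.0]
force: [0.3, 0.2, 0.9]
grip_width: -0.002
grip_force: 0.3
time_s: 6.05
eef_pos: [463.1, 76.0, 82.3]
ee_rot: [-0.0, 0.782, 0.623, -0.0]
force: [0.2, -0.7, 0.6]
grip_width: -0.001
grip_force: 0.0
```

```bash
for i in 1 2; do python3 -m jog '[{"delta_pos":[0,0,-0.8],"angular":[0,0,0],"fingers":0},{"delta_pos":[0,0,-0.8],"angular":[0,0,0],"fingers":0}]' | grep -E "eef_pos|force"; done
```

```text
eef_pos: [463.1, 76.0, 81.5]
force: [-0.6, -0.2, -0.1]
grip_force: 0.1
eef_pos: [463.1, 76.0, 80.8]
force: [-0.1, -0.1, 1.1]
grip_force: 0.7
```

```bash
for i in 1 2; do python3 -m jog '[{"delta_pos":[0,0,-0.6],"angular":[0,0,0],"fingers":0},{"delta_pos":[0,0,-0.6],"angular":[0,0,0],"fingers":0}]' | grep -E "eef_pos|force:"; done
```

```text
eef_pos: [463.2, 76.0, 80.3]
force: [-1.3, -1.1, 4.7]
grip_force: 2.3
eef_pos: [463.3, 75.9, 79.9]
force: [-0.8, 0.1, 7.2]
grip_force: 3.6
```

The flap is flat, with contact at 7 N. I'll lift 2 mm and slide towards the ridge.

```bash
python3 -m jog '[{"delta_pos":[0,0,2.5],"angular":[0,0,0],"fingers":0},{"delta_pos":[0,0,2.5],"angular":[0,0,0],"fingers":0},{"delta_pos":[-1.3,-5.8,2.5],"angular":[0,0,0],"fingers":0},{"delta_pos":[-2.7,-11.7,2.5],"angular":[0,0,0],"fingers":0},{"delta_pos":[-2.7,-11.7,2.5],"angular":[0,0,0],"fingers":0}]'| grep -E "eef_pos|force:"; for i in 1 2 3; do python3 -m jog '[{"delta_pos":[-0.45,-1.95,0],"angular":[0,0,0],"fingers":0},{"delta_pos":[-0.45,-1.95,0],"angular":[0,0,0],"fingers":0}]' | grep -E "eef_pos|force:"; done
```

```text
eef_pos: [460.3, 63.8, 82.0]
force: [-0.4, -0.1, 0.1]
grip_force: 0.0
eef_pos: [459.9, 62.3, 82.0]
force: [-0.1, -0.2, 0.4]
grip_force: 0.0
eef_pos: [459.5, 60.3, 82.0]
force: [-0.0, -0.2, 0.6]
grip_force: 0.0
eef_pos: [459.0, 58.3, 82.0]
force: [-0.2, 0.1, 1.3]
grip_force: 0.0
```

```bash
for i in 1 2 3 4; do python3 -m jog '[{"delta_pos":[-0.45,-1.95,0],"angular":[0,0,0],"fingers":0},{"delta_pos":[-0.45,-1.95,0],"angular":[0,0,0],"fingers":0}]' | grep -E "eef_pos|force:"; done
python3 - <<'E'
from rig import ctrl
import cv2
a=ctrl.capture("side")["pixels"][185:255,285:360];b=ctrl.capture("top")["pixels"][175:245,250:325]
cv2.imwrite("pics/s1.png",cv2.hconcat([cv2.resize(x,(400,373),interpolation=2) for x in(a,b)]))
E
```

```text
eef_pos: [458.6, 56.5, 82.1]
force: [1.0, 2.0, 0.6]
grip_force: 1.0
eef_pos: [458.1, 54.4, 82.0]
force: [0.9, 2.1, -0.6]
grip_force: 1.0
eef_pos: [457.7, 52.4, 82.0]
force: [0.3, 1.7, 0.1]
grip_force: 0.9
eef_pos: [457.2, 50.5, 82.0]
force: [-0.5, 1.9, 1.1]
grip_force: 0.8
```

View pics/s1.png

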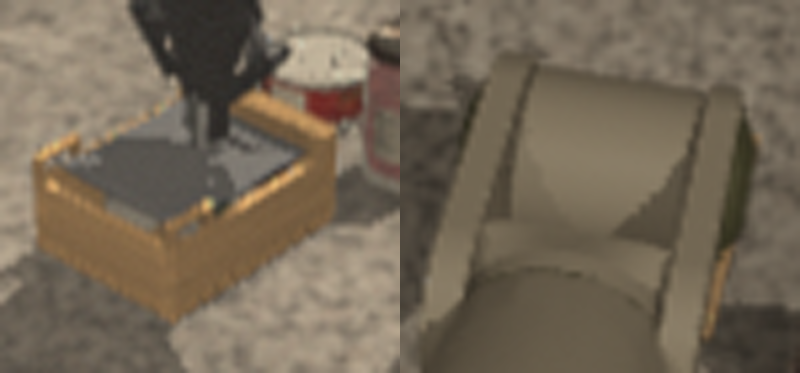

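The flap lies flat and slides at about 2 N. The left crop shows its hinge end moved away from the back wall, near (110,200). Pushing started around TCP y = 57, so about 12 mm remain.

```bash
for i in 1 2 3 4 5; do python3 -m jog '[{"delta_pos":[-0.45,-1.95,0],"angular":[0,0,0],"fingers":0},{"delta_pos":[-0.45,-1.95,0],"angular":[0,0,0],"fingers":0}]' | grep -E "eef_pos|force:"; done
```

```text
eef_pos: [456.8, 48.6, 82.0]
force: [0.0, 1.2, 0.9]
grip_force: 0.9
eef_pos: [456.3, 46.6, 82.0]
force: [0.2, 1.6, -0.6]
grip_force: 0.8
eef_pos: [455.9, 44.6, 82.0]
force: [0.6, 1.7, 0.5]
grip_force: 0.8
eef_pos: [455.4, 42.7, 82.0]
force: [0.5, 1.1, -0.1]
grip_force: 0.8
eef_pos: [455.0, 40.9, 82.1]
force: [0.3, 3.0, -0.1]
grip_force: 1.7
```

```bash
for i in 1 2; do python3 -m jog '[{"delta_pos":[-0.25,-1,0],"angular":[0,0,0],"fingers":0},{"delta_pos":[-0.25,-1,0],"angular":[0,0,0],"fingers":0}]' | grep -E "eef_pos|force:"; done
```

```text
eef_pos: [454.9, 40.7, 82.1]
force: [2.6, 9.0, -1.2]
grip_force: 5.0
eef_pos: [454.7, 40.4, 82.1]
force: [4.1, 16.2, -1.2]
grip_force: 8.4
```

The flap hit its stop after about 17–19 mm of travel. I'll back off the ridge first, then lift clear and look.

```bash
python3 -m jog '[{"delta_pos":[1,5,0],"angular":[0,0,0],"fingers":0},{"delta_pos":[1.5,7,2],"angular":[0,0,0],"fingers":0},{"delta_pos":[1.5,7,30],"angular":[0,0,0],"fingers":0},{"delta_pos":[1.5,7,80],"angular":[0,0,0],"fingers":0},{"delta_pos":[1.5,7,140],"angular":[0,0,0],"fingers":0},{"delta_pos":[1.5,7,170],"angular":[0,0,0],"fingers":0},{"delta_pos":[1.5,7,170],"angular":[0,0,0],"fingers":0},{"delta_pos":[1.5,7,170],"angular":[0,0,0],"fingers":0}]'
python3 - <<'E'
from rig import ctrl
import cv2
a=ctrl.capture("side")["pixels"][170:260,275:385]
cv2.imwrite("pics/end.png",cv2.resize(a,(660,540),interpolation=2))
E
```

```text
time_s: 12.28
eef_pos: [455.5, 45.8, 251.0]
ee_rot: [-0.001, 0.782, 0.623, -0.001]
force: [-0.8, 0.3, -0.2]
grip_width: 0.002
grip_force: 0.0
```

View pics/end.png

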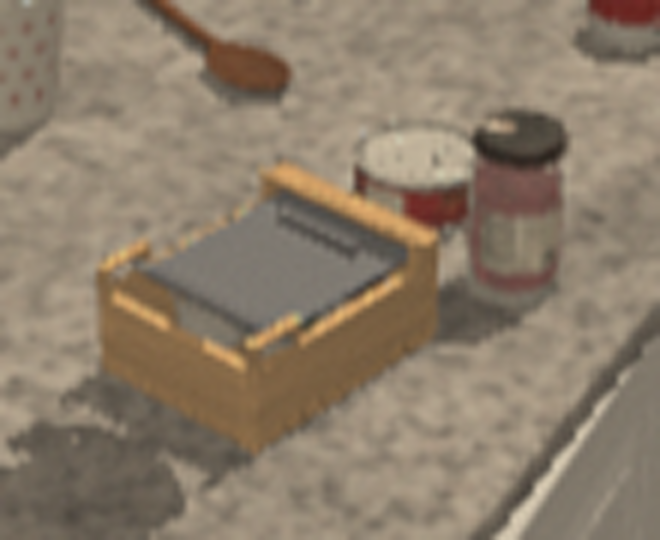

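The flap lies flat with its edge under the lip and its ridge just short of it, around (320,230). The bystanders haven't moved and the robot is clear, so I'll hand in.

```bash
python3 -c "from rig import ctrl;print(ctrl.finish_job())"
```

```text
the job is handed in; nothing more can be done
None
```

The coffee-pod box is closed and handed in at about 12 s: the flap was folded flat, then slid to its stop with its edge under the lip, at no more than about 17 N; the final picture showed the jar and tin by the lip unmoved, but the pods are hidden under the flap and no verdict came back.

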